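Cash up: put the coin roll away, tip the cash-box lid shut and click it home

TASK

Close up the cash box for the day: lay the paper roll of coins down in one of the compartments of its tray, then push the open lid gently forward past upright and let go so that it drops by its own weight, and press its front edge down until the catch clicks and the lid stays shut. The catch sits at a different height in every box, so go by feel; the lid is thin, so never push on the box with more than 25 N, do not drop the coins or shove the box out of place, and leave the other things on the desk where they are.

Things in the scene. Friction and masses are not known exactly. Their poses are not given: they have to be found in the camera images.
- cash_box: Grey-blue steel cash box, 164 x 208 x 80 mm (x, y, height), about 3 kg, loose on the desk. Origin: centre of its underside; x points from its front (lock and catch) to its hinge side, z up. Walls 2 mm thick, x = -78 to +73 mm, y = -100 to +100 mm, rim 63 mm high.
- tray (a point): Point on the floor of the box's fixed coin tray (box x = -3, y = 0, 31 mm above its underside; axes as the box's). Walls 2 mm thick along x, 20 mm high, at tray y = -50, 0 and +50 mm part it into four compartments, each 48 mm wide (y) and 138 mm long (x), centres at y = -75, -25, +25 and +75 mm. The catch reaches 11 mm into the front end of the two middle ones.
- cash_box_lid (a joint): Lid angle in rad: 0 level, 1.57 upright, 1.83 leaning back on its stop. Hinge axis along the box's y at x = +79 mm, height 63 mm; damped and a little stiff: the open lid stays leaning back, and falls by itself only when some 0.2 to 0.3 rad forward of upright, in about 1 s. Its weight leaves it resting on the catch at 0.075 to 0.14; clicked shut it stays at 0.00 to 0.057: catch and buffers are set up to 4.1 mm higher or lower from box to box.
- lid_front (a point): Middle of the lid's front edge, on its outer face; axes as the lid's (the box's when the lid is level): x towards the hinge, 161 mm away, z out of the outer face. The lid is 208 mm wide, plate 3 mm thick, with a 17 mm skirt on the inner side. A folded wire handle stands 7 mm proud of the outer face at y = -2 to +32 mm, x = 31 to 128 mm; the rest of that face is bare.
- catch_side (a point): Middle of the box's front wall, 30 mm up; axes as the box's. Inside, at its rim, is a sprung roller catch with two rubber buffers: a steel striker under the lid (prongs 26 mm long) must snap past two white rollers. About 6 to 9 N straight down on the middle of the front edge does it; the push falls away with a click, then the lid sits hard on the buffers. Over 25 N bends it.
- coin_roll_centre (a point): Centre of the roll of coins: a cylinder 25 mm in diameter and 50 mm long, white paper with a blue band and brass-coloured ends, about 0.2 kg, lying on the desk; its x axis is the axis of the roll. It can be picked up by its ends from above, and held so it goes down to the floor of a compartment, fingers lengthwise in it.
- coin_roll: The same roll of coins; origin on its wrapper, under its centre as it first lies.
- calculator: Desk calculator, 150 x 105 x 29 mm, origin at the centre of its underside; to be left alone.
- cup: White cup, 72 mm wide, 83 mm high, origin at the centre of its underside; to be left alone.
- notes: Pad of yellow sticky notes, 76 x 76 x 12 mm, origin at the centre of its underside; to be left alone.
- tissues: Tissue box with a flower pattern, 115 x 115 x 194 mm, origin at the centre of its underside; to be left alone.

How it is judged:
By the outcome, as a careful person would: the job done as asked, in the order asked, and still so for the second after the job is handed in, with the robot touching nothing.
It also fails if it takes over 72 s, if anything falls off the work surface, if the arm or the gripper's body presses on something with over 40 N, if the wrist force passes 120 N, or if a joint passes its speed limit or range.

ROBOT

A 7-joint arm with a two-finger parallel gripper is mounted at the origin on a cart in front of the work surface, level with it; the furniture and walls round the work are solid. World frame = base frame: x ahead of the robot, y to its left, z up, the work surface at z = 0. Lengths are in m, angles in rad, forces in N, time in s.
With the tool pointing down it reaches from about 0.4 to 0.85 m from the base axis. Payload 10.4 kg.
Tool frame: the origin (TCP) lies midway between the tips of the shut fingers; the grasp point (between the pads) lies 19 mm behind it; x points along the fingers, y is the direction in which the jaws open and shut, and the axes are right-handed (so a half turn about x gives the same grasp; the last joint's range is limited). The gripper opens to 87 mm and grips with 3 to 60 N. Pads are 19 mm wide; open, the fingers measure 117 mm over their backs; the gripper's body (75 mm by 190 mm) begins 51 mm behind the grasp point.
Start: joints at [1.118, 0.332, -0.065, 1.46, 0.022, 1.35, -0.088], TCP at [0.26, -0.568, 0.223] pointing down, gripper open.
Joint ranges: [-2.6, 2.6], [-0.5, 2.12], [-1.47, 1.34], [0.16, 2.42], [-1.27, 4.41], [0.06, 2.06], [-2.6, 2.6]. Speed limits (rad/s): [2.22, 2.22, 2.79, 2.79, 3.14, 3.14, 3.14].

INTERFACE

Orientations are given as a unit quaternion [x, y, z, w].
In Python, from bench import * gives the robot as it stands.
- The arm moves only by the shell command python3 -m inch 'ROWS' [FORCE]. ROWS is JSON, a list that holds one entry, the list of rows, each a list of 7 numbers: the shift along the world's x, y, z each as a share of 120 mm, from -1 to 1, then the turn, a rotation vector about the world's x, y, z each as a share of 2 pi rad, from -1 to 1, then the closure, from 0 (fully open) to 1 (shut). A call has 1 to 10 rows; each row is the pose to reach, as a shift and turn from the pose commanded when the call began, turning the shorter way round; what a row does not reach only later rows make up. A row lasts 1/10 s, in which the tool goes at most 50 mm and 8.59 degrees, less where a joint would pass 70% of its speed; a pose out of reach is approached as far as the arm can. A call with a number of a shift or a turn outside -1 to 1 is refused whole. A call with a gripper value outside its range is refused whole. The fingers move at their own pace and stop on an object; FORCE is the grip in N (left out, the last holds). Time passes only in rows, so rows that repeat a pose let the fingers close. It gives the time, the measured TCP pose, the force and the opening at its end, in the units of the state.
- read_state(): the state, without advancing time (a new reading comes with each control period).
- camera(name): name is "scene" or "top"; returns the picture (420x560x3 uint8, red, green, blue); there is no depth.
- get_calibration(name): a dict with "fx", "fy", "cx", "cy" (pixels), "xyz" and "attitude" of the camera in the world. Camera axes: x right, y up, looking along -z (the intrinsics and any distortion apply to the point x, -y, -z); pixel columns grow to the right and rows downward; lengths in m; the calibration is good to about 2 mm. A picture is of the moment at which its call begins. get_calibration takes no time and is no camera call.
- close_job(): hands the job in, once; it reports no verdict.
The state is a dict: "time": time; "joint_positions": joint angles; "joint_vel": joint speeds; "joint_torque": joint torques, N m; "ee_pos": TCP position; "eef_rot": TCP orientation; "ft_force": force on the tool from outside, world axes, zero at the start; "torque": the same for the moment, N m; "width": finger opening in m.
Only numpy, scipy, OpenCV 4.12 (cv2) and the standard library are available. Lean on these libraries where they do the work, as an engineer would, in place of code of your own. Each camera call takes 0.05 s, during which the arm holds its last target.

## Working session

There is one attempt and no reset: what is moved stays moved. The work goes in short steps, Python scripts to look and compute and a shell command to move; the robot and the scene stay as the last step left them, time stands still between calls to the robot, and variables do not carry over. Pictures are saved under pics/ and viewed, and the job is handed in when it is done.

```bash
mkdir -p pics; ls; python3 - <<'E'
from bench import *
import cv2
print(read_state())
for n in("scene","top"):
    print(n,get_calibration(n)); cv2.imwrite(f"pics/{n}0.png",camera(n)[:,:,::-1])
E
```

```text
pics
{'time': 0.0, 'joint_positions': array([ 1.11841762,  0.33289603, -0.06469443,  1.46096233,  0.02158472,
        1.34990441, -0.08851861]), 'joint_vel': array([ 0.00024375, -0.00111329,  0.0012564 ,  0.00077874, -0.00233406,
        0.00187126, -0.0005687 ]), 'joint_torque': array([-2.47465186e-05, -6.23259401e+01,  2.48768163e-02, -3.89905179e+01,
       -6.14116271e-02,  3.97936371e-02,  1.55025564e-04]), 'ee_pos': array([ 0.26024699, -0.56779888,  0.22172881]), 'eef_rot': array([-0.69071309, -0.15128594,  0.69097405, -0.15027591]), 'ft_force': array([-0.42820701,  0.31259767,  0.23255959]), 'torque': array([-0.02621807,  0.00378762, -0.02327103]), 'width': 0.08710567491522629}
scene {'fx': 378.96799676936166, 'fy': 378.96799676936166, 'cx': 279.34095052318855, 'cy': 216.1823432387648, 'xyz': array([0.12579519, 0.94884   , 0.5636306 ]), 'attitude': array([-0.13115849,  0.51556653,  0.82593427, -0.18660433])}
top {'fx': 409.6707119954651, 'fy': 409.6707119954651, 'cx': 286.65081771352993, 'cy': 212.01716400180402, 'xyz': array([0.38650958, 0.0134732 , 1.02919992]), 'attitude': array([ 0.07588047, -0.07081178, -0.66515612,  0.739456  ])}
```

View pics/scene0.png

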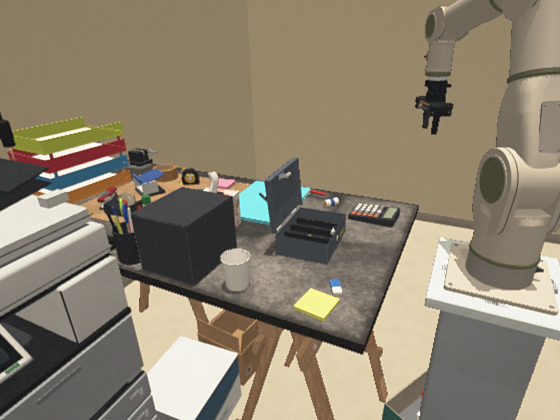

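View pics/top0.png

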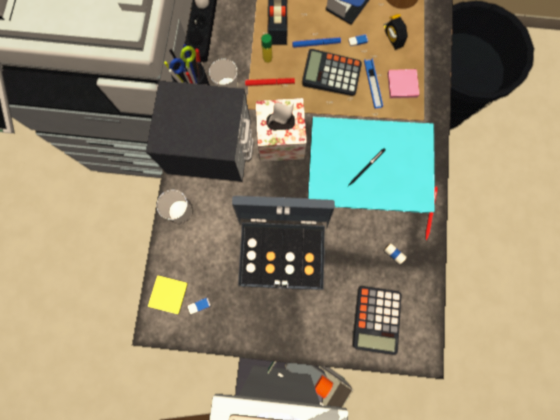

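Top: the box is at about (283,255) with the lid open behind it at (283,210). The roll candidates are (396,253) and (199,305), so I'll zoom in on both.

```bash
cat > h.py <<'E'
from bench import *
import cv2, numpy as np
from scipy.spatial.transform import Rotation as R
def ray(n,uv):
    c=get_calibration(n); u,v=uv
    d=np.array([(u-c['cx'])/c['fx'],-(v-c['cy'])/c['fy'],-1.])
    return np.array(c['xyz']),R.from_quat(c['attitude']).apply(d)
def onz(n,uv,z):
    o,d=ray(n,uv); return o+d*(z-o[2])/d[2]
def proj(n,p):
    c=get_calibration(n); q=R.from_quat(c['attitude']).inv().apply(np.array(p)-c['xyz'])
    return c['cx']+c['fx']*q[...,0]/-q[...,2], c['cy']-c['fy']*q[...,1]/-q[...,2]
E
python3 - <<'E'
import cv2,numpy as np
t=cv2.imread('pics/top0.png'); 
z=lambda i,x,y,w,h,s:cv2.resize(i[y:y+h,x:x+w],None,fx=s,fy=s,interpolation=cv2.INTER_CUBIC)
cv2.imwrite('pics/z1.png',z(t,225,190,120,110,5))
a=z(t,370,230,50,50,7);b=z(t,175,280,50,50,7)
s=cv2.imread('pics/scene0.png');c=z(s,310,185,50,50,7);d=z(s,315,265,50,50,7)
cv2.imwrite('pics/z2.png',cv2.resize(np.vstack([np.hstack([a,b]),np.hstack([c,d])]),(600,600)))
cv2.imwrite('pics/z3.png',z(s,230,150,140,120,5))
E
```

```text
(no output)
```

View pics/z1.png

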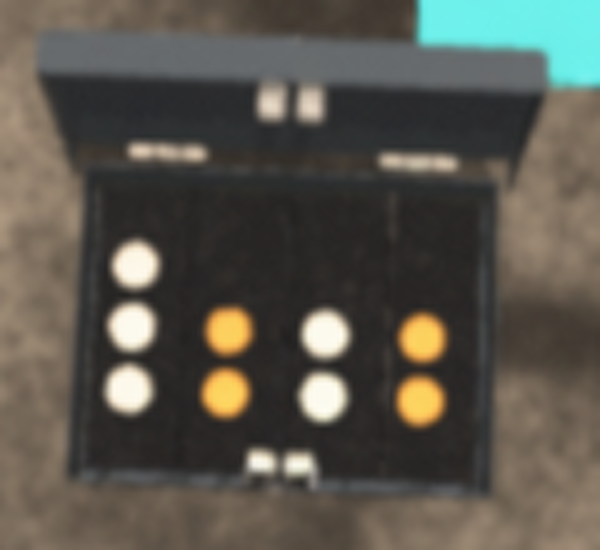

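View pics/z2.png

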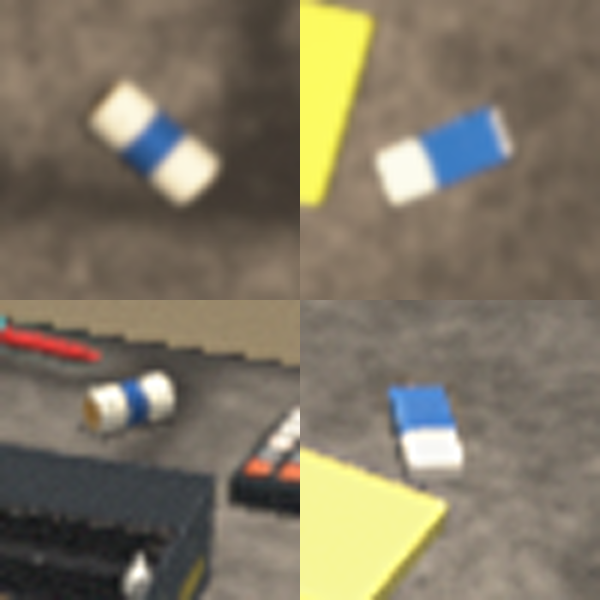

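View pics/z3.png

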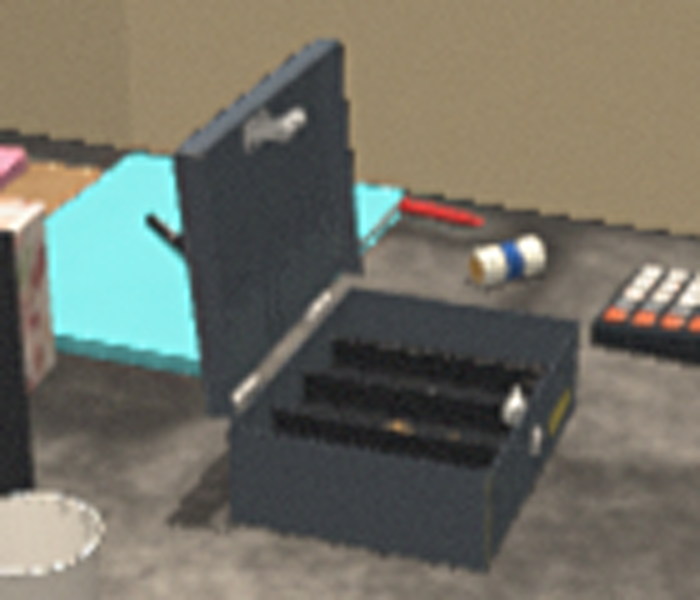

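The roll is at top (396,253): white with a blue band and brass ends. The object at (199,305) is an eraser. Each compartment has flat coins in its front half. Next I'll work out the poses.

```bash
python3 - <<'E'
from h import *
g=lambda x,y:(225+x/5-.4,190+y/5-.4)
P=[onz('top',g(*p),.063)[:2] for p in[(72,478),(492,492),(495,182),(92,172)]]
print(P); FL,FR,BR,BL=P
ey=(FL-FR)/np.linalg.norm(FL-FR); print('width',np.linalg.norm(FL-FR),np.linalg.norm(BL-BR),'depth',np.linalg.norm(BL-FL),np.linalg.norm(BR-FR))
print('yaw from y',np.arctan2(-ey[0],ey[1]),'from x',[np.arctan2(*(a-b)[::-1]) for a,b in((BL,FL),(BR,FR))])
# roll
im=cv2.imread('pics/top0.png')
c=im[232:275,375:420].astype(int); m=((c.min(2)>150)|((c[...,0]-c[...,2])>50)).astype(np.uint8)
cs,_=cv2.findContours(m,0,1);k=max(cs,key=cv2.contourArea)
r=cv2.minAreaRect(k);print(r)
mm=cv2.moments(m,True);cu,cv=mm['m10']/mm['m00']+375,mm['m01']/mm['m00']+232
print('roll',cu,cv,onz('top',(cu,cv),.0135))
yx=np.argwhere(m)[:,::-1]+[375,232]
Q=np.array([onz('top',q,.0135)[:2] for q in yx]);w,v=np.linalg.eigh(np.cov(Q.T));print(w**.5*12**.5,v[:,1],np.degrees(np.arctan2(v[1,1],v[0,1])))
s=cv2.imread('pics/scene0.png')[185:235,315:360].astype(int)
b=np.argwhere((s[...,0]-s[...,2])>40)[:,::-1].mean(0)+[315,185]
print('band scene',b,proj('scene',onz('top',(cu,cv),.0135)))
S=read_state();print(R.from_quat(S['eef_rot']).as_matrix().round(3))
E
```

```text
[array([0.40518707, 0.12303069]), array([ 0.4193406 , -0.07154453]), array([ 0.56494783, -0.06028943]), array([0.54936911, 0.13212519])]
width 0.1950893114166296 0.19304424341855028 depth 0.1444685827004486 0.14604157882350782
yaw from y 0.0726127912993353 from x [np.float64(0.06299301076691151), np.float64(0.07714428670602189)]
((20.25, 21.25), (20.50609588623047, 8.485280990600586), 45.0)
roll 395.3488372093023 253.1918604651163 [ 0.52465756 -0.24727371  0.0135    ]
[0.02156634 0.05139385] [0.61374114 0.78950733] 52.139494080049786
band scene [331.94117647 200.82352941] (np.float64(331.21478231528687), np.float64(202.1321971735713))
[[-0.001  0.417 -0.909]
 [ 0.001 -0.909 -0.417]
 [-1.    -0.001  0.   ]]
```

```bash
python3 -m inch '[[[0.736,0.892,0,0,0,0.109,0],[0.736,0.892,0,0,0,0.109,0],[0.736,0.892,0,0,0,0.109,0],[0.736,0.892,0,0,0,0.109,0],[0.736,0.892,0,0,0,0.109,0]]]' 15
```

```text
time: 0.6
ee_pos: [0.3498, -0.4597, 0.2224]
eef_rot: [0.598, 0.377, -0.598, 0.376]
ft_force: [-0.2, 0.7, 0.0]
width: 0.0869
```

```bash
python3 -m inch '[[[0.736,0.892,0,0,0,0.109,0],[0.736,0.892,0,0,0,0.109,0],[0.736,0.892,0,0,0,0.109,0],[0.736,0.892,0,0,0,0.109,0],[0.736,0.892,0,0,0,0.109,0]]]'
```

```text
time: 1.1
ee_pos: [0.4379, -0.3526, 0.2223]
eef_rot: [0.437, 0.556, -0.437, 0.556]
ft_force: [-0.2, 0.1, 0.3]
width: 0.0868
```

```bash
python3 -m inch '[[[0.736,0.892,-0.4,0,0,0.109,0],[0.736,0.892,-0.4,0,0,0.109,0],[0.736,0.892,-0.4,0,0,0.109,0],[0.736,0.892,-0.4,0,0,0.109,0],[0.736,0.892,-0.4,0,0,0.109,0],[0.736,0.892,-0.4,0,0,0.109,0],[0.736,0.892,-0.4,0,0,0.109,0]]]'
python3 - <<'E'
from h import *
S=read_state();print(S['joint_positions'].round(2));print(R.from_quat(S['eef_rot']).as_matrix().round(3))
for n in("scene","top"): cv2.imwrite(f"pics/{n}1.png",camera(n)[:,:,::-1])
a=cv2.imread('pics/scene1.png')[100:240,270:410];b=cv2.imread('pics/top1.png')[180:320,320:460]
cv2.imwrite('pics/m1.png',cv2.resize(np.hstack([a,b]),(800,400)))
E
```

```text
time: 1.8
ee_pos: [0.5252, -0.2473, 0.1744]
eef_rot: [0.229, 0.669, -0.229, 0.669]
ft_force: [0.0, 0.5, -0.4]
width: 0.0868
[ 0.81  0.31 -0.54  1.62  0.17  1.25  1.15]
[[-0.     0.613  0.79 ]
 [ 0.     0.79  -0.613]
 [-1.     0.    -0.   ]]
```

View pics/m1.png

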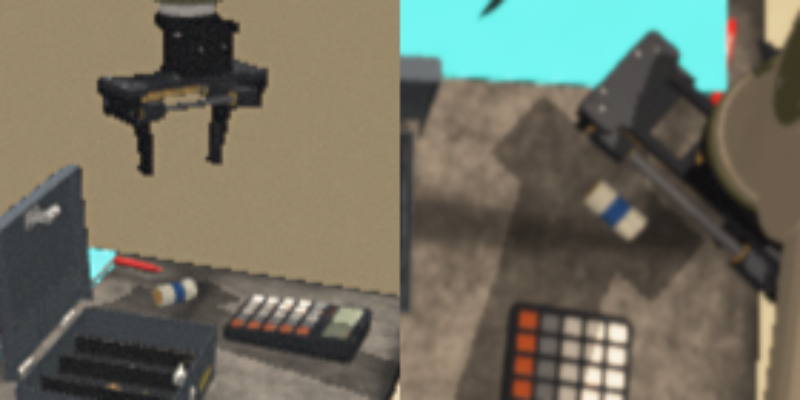

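The jaws line up with the roll at top (396,253), so I'll go down.

```bash
python3 -m inch '[[[0,0,-0.3,0,0,0,0],[0,0,-0.6,0,0,0,0],[0,0,-0.9,0,0,0,0],[0,0,-0.9,0,0,0,0]]]'
python3 -m inch '[[[0,0,-0.2,0,0,0,0],[0,0,-0.38,0,0,0,0],[0,0,-0.46,0,0,0,0],[0,0,-0.5,0,0,0,0],[0,0,-0.5,0,0,0,0]]]'
python3 - <<'E'
from h import *
for n in("scene","top"): cv2.imwrite(f"pics/{n}2.png",camera(n)[:,:,::-1])
a=cv2.imread('pics/scene2.png')[140:240,300:400];b=cv2.imread('pics/top2.png')[200:300,340:440]
cv2.imwrite('pics/m2.png',cv2.resize(np.hstack([a,b]),(800,400)))
E
```

```text
time: 2.3
ee_pos: [0.5222, -0.2461, 0.0622]
eef_rot: [0.229, 0.672, -0.228, 0.666]
ft_force: [0.3, 0.4, -0.1]
width: 0.0873
time: 2.8
ee_pos: [0.5258, -0.2473, 0.0074]
eef_rot: [0.228, 0.669, -0.228, 0.669]
ft_force: [-0.0, -0.8, 0.4]
width: 0.0869
```

View pics/m2.png

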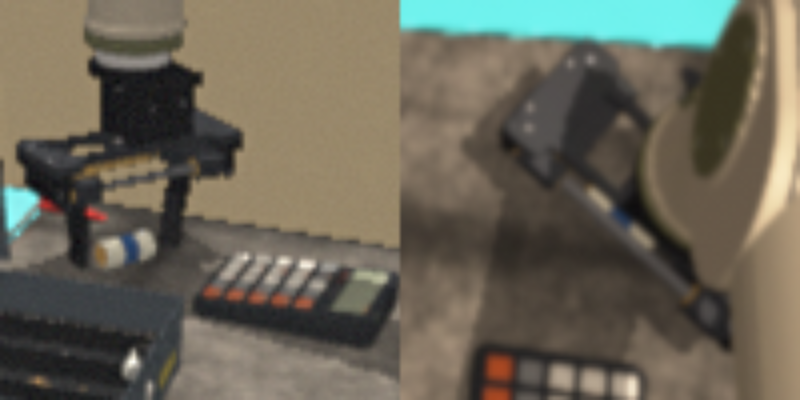

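The roll (scene about (331,201)) lies between the fingers, so I'll close and lift.

```bash
python3 -m inch '[[[0,0,0,0,0,0,1],[0,0,0,0,0,0,1],[0,0,0,0,0,0,1],[0,0,0,0,0,0,1],[0,0,0,0,0,0,1],[0,0,0,0,0,0,1]]]' 20
python3 -m inch '[[[0,0,0.1,0,0,0,1],[0,0,0.3,0,0,0,1],[0,0,0.6,0,0,0,1],[0,0,1,0,0,0,1],[0,0,1,0,0,0,1],[0,0,1,0,0,0,1]]]'
python3 - <<'E'
from h import *
for n in("scene","top"): cv2.imwrite(f"pics/{n}3.png",camera(n)[:,:,::-1])
a=cv2.imread('pics/scene3.png')[100:240,270:410];b=cv2.imread('pics/top3.png')[180:320,320:460]
cv2.imwrite('pics/m3.png',cv2.resize(np.hstack([a,b]),(800,400)))
E
```

```text
time: 3.5
ee_pos: [0.5255, -0.247, 0.0066]
eef_rot: [0.228, 0.669, -0.228, 0.669]
ft_force: [0.7, 0.7, 0.4]
width: 0.0499
time: 4.1
ee_pos: [0.5259, -0.2473, 0.128]
eef_rot: [0.228, 0.668, -0.228, 0.67]
ft_force: [-0.5, 0.1, -3.0]
width: 0.0501
```

View pics/m3.png

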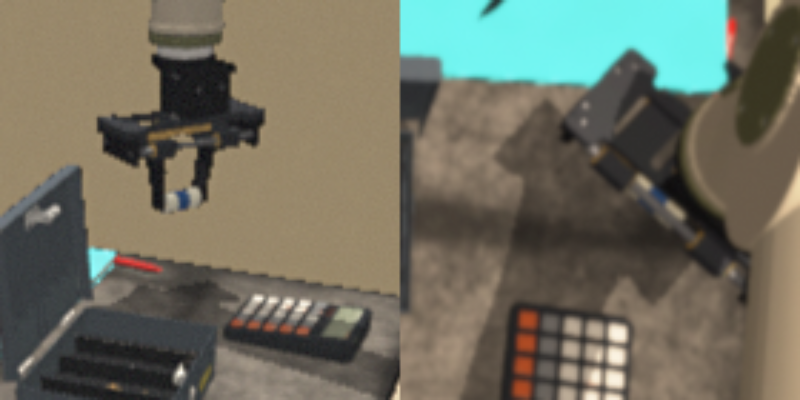

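The roll is held, and the scene view shows it between the fingers. Moving over the right-hand compartment.

```bash
python3 -m inch '[[[-0.2,0.2,0.27,0,0,-0.067,1],[-0.42,0.5,0.27,0,0,-0.067,1],[-0.42,0.84,0.27,0,0,-0.067,1],[-0.42,0.84,0.27,0,0,-0.067,1]]]'
python3 -m inch '[[[0,0.3,0,0,0,-0.067,1],[0,0.6,0,0,0,-0.067,1],[0,0.84,0,0,0,-0.067,1],[0,0.84,0,0,0,-0.067,1],[0,0.84,0,0,0,-0.067,1]]]'
python3 - <<'E'
from h import *
S=read_state();print(S['ee_pos'],R.from_quat(S['eef_rot']).as_matrix().round(3)[:,1])
for n in("scene","top"): cv2.imwrite(f"pics/{n}4.png",camera(n)[:,:,::-1])
a=cv2.imread('pics/scene4.png')[130:270,230:370];b=cv2.imread('pics/top4.png')[180:320,220:360]
cv2.imwrite('pics/m4.png',cv2.resize(np.hstack([a,b]),(800,400)))
E
```

```text
time: 4.6
ee_pos: [0.4743, -0.1406, 0.1582]
eef_rot: [0.363, 0.608, -0.362, 0.606]
ft_force: [0.2, 0.4, -1.0]
width: 0.0499
time: 5.1
ee_pos: [0.4745, -0.0454, 0.158]
eef_rot: [0.481, 0.519, -0.481, 0.518]
ft_force: [0.2, -1.1, -2.3]
width: 0.0498
[ 0.47449841 -0.04536395  0.15801233] [ 0.997  0.075 -0.002]
```

View pics/m4.png

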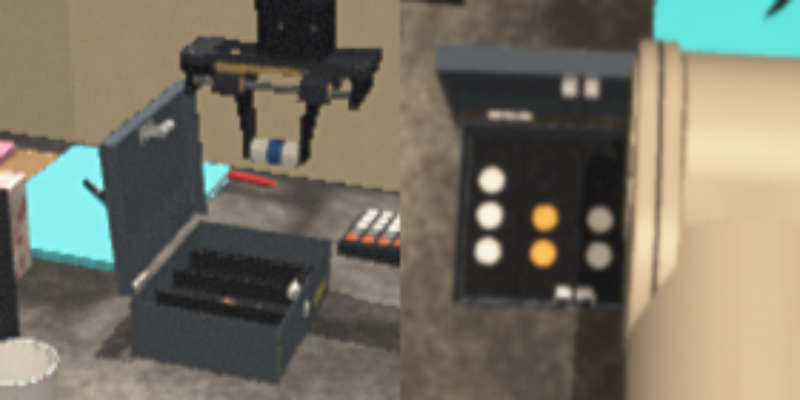

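```bash
cat >> h.py <<'E'
O=np.array([.4872,.0310,0.]);YAW=.072
def B(p): return O+R.from_euler('z',YAW).apply(p)
def lid(r,y,h,th): # r from hinge, h above hinge plane(17=outer face)
    return B([.079-r*np.cos(th)+h*np.sin(th),y,.063+r*np.sin(th)+h*np.cos(th)])
E
python3 - <<'E'
from h import *
out=[]
for n,x,y in(('scene',230,130),('top',220,180)):
    im=cv2.imread(f'pics/{n}0.png')[y:y+140,x:x+140]; im=cv2.resize(im,None,fx=4,fy=4,interpolation=cv2.INTER_CUBIC)
    def d(p,c):
        u,v=proj(n,p); cv2.circle(im,(int((u-x+.5)*4),int((v-y+.5)*4)),3,c,1)
    for a in(-.078,.073):
        for b in(-.1,.1):
            for z in(0,.063): d(B([a,b,z]),(0,0,255))
    for b in(-.104,.104):
        for h in(0,.017): d(lid(.161,b,h,1.83),(0,255,0))
    for c in(-.05,0,.05):
        for a in(-.072,.066): d(B([a,c,.051]),(255,0,255))
    out.append(im)
cv2.imwrite('pics/ov.png',cv2.resize(np.hstack(out),(800,400)))
print(onz('top',(282,157),0),onz('top',(257,155),0),onz('top',(305,155),0))
E
```

```text
[0.74929373 0.06026244 0.        ] [0.74778766 0.12659424 0.        ] [7.61304049e-01 3.56789366e-04 0.00000000e+00]
```

View pics/ov.png

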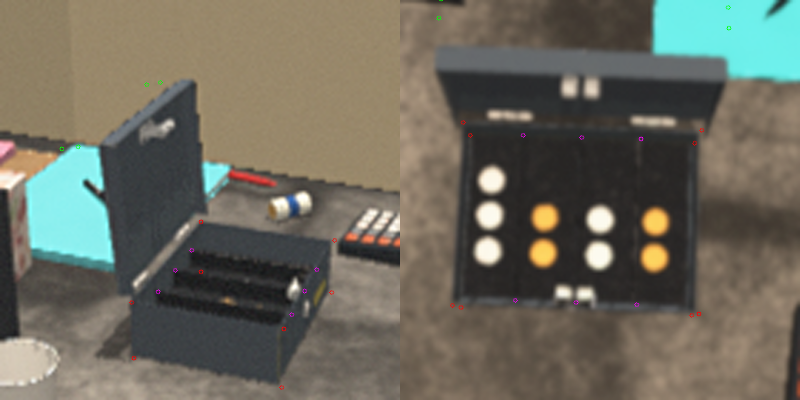

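```bash
python3 - <<'E'
from h import *
# features: full-res px from overlay coordinates
k=400/140
f=lambda x,y,a,b:(x+a/k-.5,y+b/k-.5)
s1=f(230,130,191,81); s2=f(230,130,104,147)
for th in(1.3,1.4,1.5,1.57,1.65,1.83):
    print(th,[np.round(proj('scene',lid(.161,b,h,th)),1) for b in(-.104,.104) for h in(0,.017)],[np.round(proj('top',lid(.161,b,h,th)),1) for b in(-.104,.104) for h in(0,.017)])
print(s1,s2, 'top', [f(220,180,a-400,b) for a,b in((438,47),(437,70),(725,60),(720,80))])
E
```

```text
1.3 [array([312., 161.]), array([306.8, 159. ]), array([286.9, 184.7]), array([280.8, 182.3])] [array([334.1, 230. ]), array([334.5, 221.5]), array([230.5, 226.5]), array([230.7, 218. ])]
1.4 [array([307. , 159.3]), array([301.7, 157.9]), array([281.1, 182.7]), array([275. , 180.9])] [array([334.4, 221.9]), array([334.7, 213.5]), array([230.8, 218.5]), array([231.1, 210. ])]
1.5 [array([302. , 158.2]), array([296.7, 157.3]), array([275.3, 181.3]), array([269.2, 180.1])] [array([334.6, 213.9]), array([334.7, 205.6]), array([231.1, 210.5]), array([231.6, 202.1])]
1.57 [array([298.5, 157.8]), array([293.2, 157.3]), array([271.2, 180.6]), array([265.2, 179.9])] [array([334.7, 208.4]), array([334.7, 200.2]), array([231.5, 205. ]), array([232. , 196.8])]
1.65 [array([294.5, 157.5]), array([289.2, 157.5]), array([266.7, 180.3]), array([260.7, 180. ])] [array([334.7, 202.3]), array([334.7, 194.3]), array([231.9, 198.8]), array([232.5, 190.9])]
1.83 [array([285.7, 158.3]), array([280.8, 159.1]), array([256.8, 180.8]), array([251.2, 181.7])] [array([334.5, 189.3]), array([334.4, 182.1]), array([233. , 185.9]), array([233.8, 178.8])]
(296.35, 157.85) (265.9, 180.95) top [(232.8, 195.95), (232.45, 204.0), (333.25, 200.5), (331.5, 207.5)]
```

```bash
python3 - <<'E'
from h import *
out=[]
for n,x,y in(('scene',255,150),('top',225,185)):
    im=cv2.imread(f'pics/{n}0.png')[y:y+60,x:x+60] if n=='scene' else cv2.imread(f'pics/{n}0.png')[y:y+115,x:x+115]
    out.append(cv2.resize(im,(400,400),interpolation=cv2.INTER_NEAREST))
cv2.imwrite('pics/lid.png',np.hstack(out))
E
```

```text
(no output)
```

View pics/lid.png

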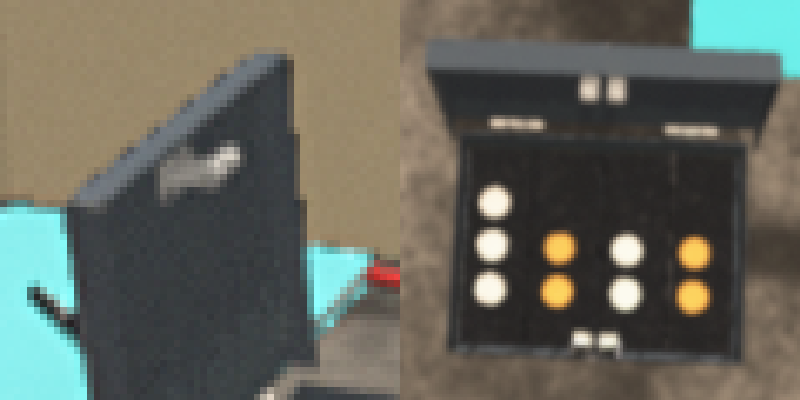

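Lid check: the top edge at rows 196–204 in the top view and corners at (296,158)/(266,181) in the scene view put it at θ≈1.58, nearly upright and not leaning back. I'll refine the box pose before lowering next to it.

```bash
python3 - <<'E'
from h import *
out=[]
for n,x,y in(('scene',270,195),('top',232,215)):
    im=cv2.imread(f'pics/{n}0.png')[y:y+80 if n=='top' else y+70, x:x+100 if n=='top' else x+85]
    im=cv2.resize(im,(600,int(im.shape[0]*600/im.shape[1])),interpolation=cv2.INTER_CUBIC)
    im=cv2.convertScaleAbs(im,alpha=1.8,beta=0)
    k=600/(100 if n=='top' else 85)
    for a in(-.078,.073):
        for b in(-.1,.1):
            for z in((0,.063) if n=='scene' else (.063,)):
                u,v=proj(n,B([a,b,z])); cv2.circle(im,(int((u-x+.5)*k),int((v-y+.5)*k)),3,(0,0,255),-1)
    cv2.imwrite(f'pics/r_{n}.png',im)
E
```

```text
(no output)
```

View pics/r_scene.png

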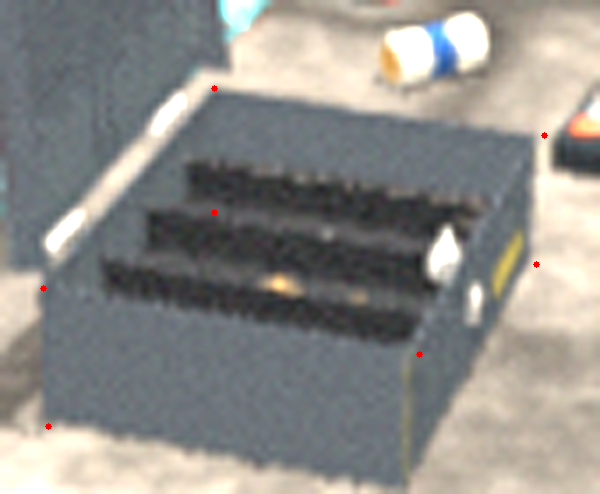

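View pics/r_top.png

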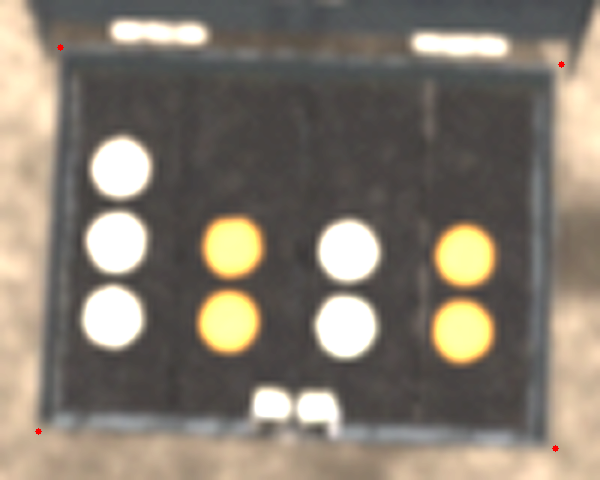

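```bash
python3 - <<'E'
from h import *
im=cv2.imread('pics/top0.png').astype(int)
m=((im[...,1]>150)&(im[...,2]>150)&(im[...,0]<110)).astype(np.uint8)
m[:240]=0; m[:,:130]=0;m[:,200:]=0
c=max(cv2.findContours(m,0,1)[0],key=cv2.contourArea);r=cv2.minAreaRect(c)
P=[onz('top',p,.012)[:2] for p in cv2.boxPoints(r)]
print(r,[np.linalg.norm(P[i]-P[i-1]) for i in range(4)])
k=6
g=lambda u,v,z:onz('top',(232+u/k-.5,215+v/k-.5),z)
# coin pitch and buffers etc; hinge plates
for nm,u,v,z in(('c',114,317,.033),('c',228,321,.033),('c',345,327,.033),('c',463,331,.033),('roller',272,405,.063),('roller',318,408,.063),('cR2',465,256,.033),('hl',158,33,.063),('hr',460,45,.063)):
    w=g(u,v,z); print(nm,w.round(4),R.from_euler('z',-YAW).apply(w-O).round(4))
E
```

```text
((167.09432983398438, 294.1697998046875), (32.69180679321289, 34.61486053466797), 15.945395469665527) [np.float64(0.07988688033247428), np.float64(0.08166328942274041), np.float64(0.0812313461801856), np.float64(0.08126921004118423)]
c [0.4509 0.1043 0.033 ] [-0.031   0.0757  0.033 ]
c [0.4541 0.0585 0.033 ] [-0.031   0.0298  0.033 ]
c [0.4567 0.0114 0.033 ] [-0.0319 -0.0174  0.033 ]
c [ 0.4601 -0.036   0.033 ] [-0.0319 -0.0649  0.033 ]
roller [0.4217 0.0365 0.063 ] [-0.0649  0.0102  0.063 ]
roller [0.4225 0.0186 0.063 ] [-0.0655 -0.0077  0.063 ]
cR2 [ 0.4902 -0.034   0.033 ] [-0.0017 -0.065   0.033 ]
hl [0.5628 0.098  0.063 ] [0.0802 0.0614 0.063 ]
hr [ 0.5707 -0.0226  0.063 ] [ 0.0795 -0.0595  0.063 ]
```

```bash
python3 - <<'E'
from h import *
k=6
g=lambda u,v,z:onz('top',(232+u/k-.5,215+v/k-.5),z)
for u,v in((430,85),(428,130),(419,410)):print(R.from_euler('z',-YAW).apply(g(u,v,.051)-O).round(4))
for u,v in((540,80),(533,425)):print('innerwall',R.from_euler('z',-YAW).apply(g(u,v,.060)-O).round(4))
k=600/85
h=lambda u,v:(270+u/k-.5,195+v/k-.5)
for nm,u,v,z in(('div R back',187,162,.051),('R front',490,200,.051),('mid back',148,208,.051),('L back',105,258,.051),('L front',405,342,.051),('FLtop',406,346,.063),('FLbot',405,484,0),('BLtop',45,286,.063),('BLbot',45,418,0),('FRtop',533,136,.063),('FRbot',528,265,0),('BRtop',220,88,.063)):
    print(nm,R.from_euler('z',-YAW).apply(onz('scene',h(u,v),z)-O).round(4))
E
```

```text
[ 0.0649 -0.0484  0.051 ]
[ 0.0466 -0.048   0.051 ]
[-0.0645 -0.0473  0.051 ]
innerwall [ 0.0669 -0.0919  0.06  ]
innerwall [-0.0691 -0.0914  0.06  ]
div R back [ 0.0673 -0.0477  0.051 ]
R front [-0.0659 -0.0556  0.051 ]
mid back [ 0.0677 -0.0005  0.051 ]
L back [0.0683 0.0475 0.051 ]
L front [-0.0651  0.0726  0.051 ]
FLtop [-0.0716  0.0957  0.063 ]
FLbot [-0.0721  0.0919  0.    ]
BLtop [0.0734 0.098  0.063 ]
BLbot [0.0768 0.0944 0.    ]
FRtop [-0.0735 -0.0983  0.063 ]
FRbot [-0.0746 -0.0982  0.    ]
BRtop [ 0.0709 -0.1015  0.063 ]
```

```bash
python3 -m inch '[[[-0.017,0.027,-0.1,0,0,0,1],[-0.017,0.027,-0.3,0,0,0,1],[-0.017,0.027,-0.5,0,0,0,1],[-0.017,0.027,-0.6,0,0,0,1],[-0.017,0.027,-0.6,0,0,0,1]]]'
python3 - <<'E'
from h import *
for n in("scene","top"): cv2.imwrite(f"pics/{n}5.png",camera(n)[:,:,::-1])
a=cv2.imread('pics/scene5.png')[130:270,230:370];b=cv2.imread('pics/top5.png')[180:320,220:360]
cv2.imwrite('pics/m5.png',cv2.resize(np.hstack([a,b]),(1120,560))[:,:800])
E
```

```text
time: 5.7
ee_pos: [0.4715, -0.0424, 0.085]
eef_rot: [0.481, 0.519, -0.482, 0.516]
ft_force: [0.2, 0.2, -2.2]
width: 0.0495
```

View pics/m5.png

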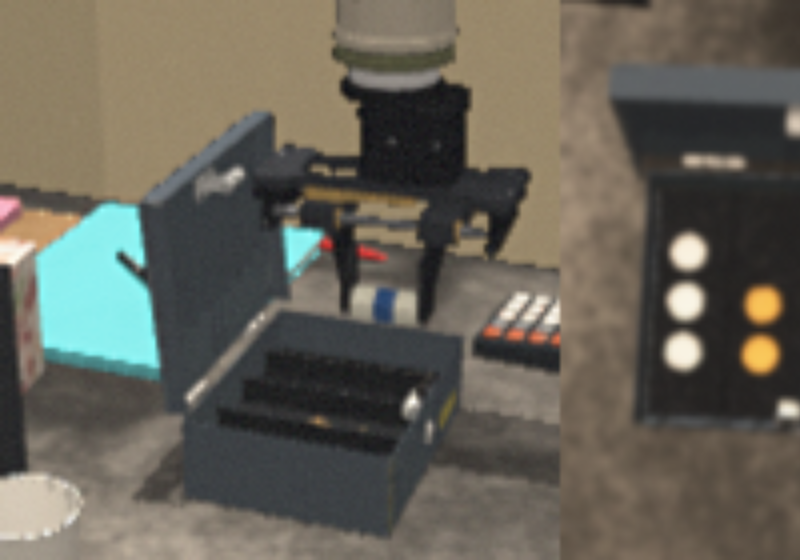

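The lid hasn't moved (corner at scene about (296,158)) and there's no contact force, so I'll keep lowering.

```bash
python3 -m inch '[[[0,0,-0.1,0,0,0,1],[0,0,-0.2,0,0,0,1],[0,0,-0.28,0,0,0,1],[0,0,-0.33,0,0,0,1],[0,0,-0.33,0,0,0,1]]]'
python3 -m inch '[[[0,0,-0.01,0,0,0,1],[0,0,-0.02,0,0,0,1]]]'
```

```text
time: 6.3
ee_pos: [0.4723, -0.042, 0.0463]
eef_rot: [0.481, 0.518, -0.482, 0.517]
ft_force: [-0.1, 0.1, -1.4]
width: 0.05
time: 6.5
ee_pos: [0.4734, -0.0422, 0.0453]
eef_rot: [0.482, 0.517, -0.482, 0.518]
ft_force: [-0.6, 0.3, -1.6]
width: 0.0497
```

```bash
python3 -m inch '[[[0,0,-0.01,0,0,0,1],[0,0,-0.02,0,0,0,1],[0,0,-0.03,0,0,0,1],[0,0,-0.03,0,0,0,1]]]'; python3 -m inch '[[[0,0,-0.008,0,0,0,1],[0,0,-0.008,0,0,0,1]]]'; python3 -m inch '[[[0,0,-0.008,0,0,0,1],[0,0,-0.008,0,0,0,1]]]'
```

```text
time: 6.9
ee_pos: [0.4729, -0.0422, 0.0413]
eef_rot: [0.482, 0.518, -0.482, 0.518]
ft_force: [-0.5, -0.4, -2.3]
width: 0.0499
time: 7.1
ee_pos: [0.473, -0.0422, 0.0404]
eef_rot: [0.482, 0.518, -0.482, 0.518]
ft_force: [-0.1, -0.6, -1.9]
width: 0.0495
time: 7.3
ee_pos: [0.4729, -0.0422, 0.0394]
eef_rot: [0.482, 0.518, -0.482, 0.518]
ft_force: [0.2, 0.3, -2.3]
width: 0.0496
```

```bash
for i in 1 2 3; do python3 -m inch '[[[0,0,-0.006,0,0,0,1],[0,0,-0.006,0,0,0,1]]]'|egrep 'pos|force'; done
```

```text
ee_pos: [0.4729, -0.0422, 0.0387]
ft_force: [0.3, -0.6, -2.6]
ee_pos: [0.4729, -0.0422, 0.038]
ft_force: [0.1, 0.1, -2.0]
ee_pos: [0.4731, -0.0422, 0.0374]
ft_force: [0.2, 0.4, -0.9]
```

```bash
python3 -m inch '[[[0,0,-0.004,0,0,0,1],[0,0,-0.004,0,0,0,1]]]'|egrep 'pos|force';python3 -m inch '[[[0,0,0,0,0,0,0.35],[0,0,0,0,0,0,0.35],[0,0,0,0,0,0,0.35]]]'
python3 -m inch '[[[0,0,0.05,0,0,0,0.35],[0,0,0.15,0,0,0,0.35],[0,0,0.4,0,0,0,0.35],[0,0,0.7,0,0,0,0.35],[0,0,1,0,0,0,0.35],[0,0,1,0,0,0,0.35]]]'
python3 - <<'E'
from h import *
for n in("scene","top"): cv2.imwrite(f"pics/{n}6.png",camera(n)[:,:,::-1])
a=cv2.imread('pics/scene6.png')[130:270,230:370];b=cv2.imread('pics/top6.png')[180:320,220:360]
cv2.imwrite('pics/m6.png',cv2.resize(np.hstack([a,b]),(800,400)))
E
```

```text
ee_pos: [0.4731, -0.0422, 0.0373]
ft_force: [-4.5, -0.4, 7.1]
time: 8.4
ee_pos: [0.4731, -0.0422, 0.0369]
eef_rot: [0.482, 0.517, -0.482, 0.518]
ft_force: [-0.9, -0.0, 0.2]
width: 0.056
time: 9.0
ee_pos: [0.4758, -0.0421, 0.1624]
eef_rot: [0.483, 0.515, -0.48, 0.52]
ft_force: [0.9, -0.3, -0.2]
width: 0.0563
```

View pics/m6.png

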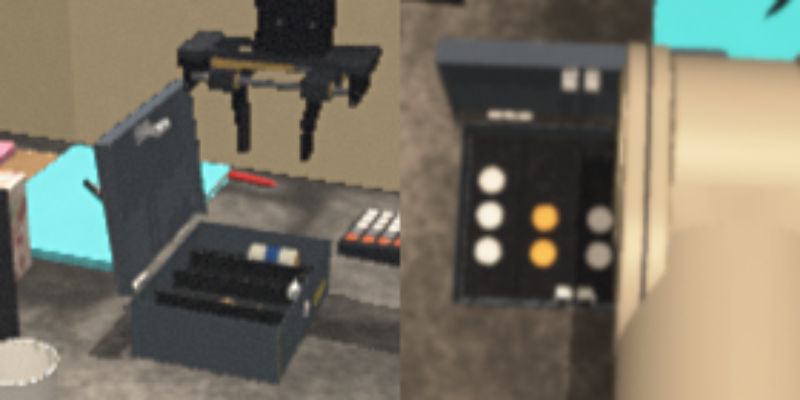

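The roll lies in the right-hand compartment (scene about (325,219)), and the lid tipped back slightly. Next I'll rise, cross over the lid and come down behind it.

```bash
python3 -m inch '[[[0,0,0.3,0,0,0,1],[0,0,0.6,0,0,0,1],[0,0,0.83,0,0,0,1],[0,0,0.83,0,0,0,1],[0,0,0.83,0,0,0,1]]]'|egrep 'time|pos|force'
python3 -m inch '[[[0.2,0.2,0,0,0,0,1],[0.5,0.26,0,0,0,0,1],[0.7,0.26,0,0,0,0,1],[0.7,0.26,0,0,0,0,1],[0.7,0.26,0,0,0,0,1]]]'|egrep 'time|pos|force'
python3 -m inch '[[[0.3,0.2,0,0,0,0,1],[0.6,0.26,0,0,0,0,1],[0.75,0.26,0,0,0,0,1],[0.75,0.26,0,0,0,0,1],[0.75,0.26,0,0,0,0,1]]]'
python3 - <<'E'
from h import *
for n in("scene","top"): cv2.imwrite(f"pics/{n}7.png",camera(n)[:,:,::-1])
a=cv2.imread('pics/scene7.png')[110:270,210:370];b=cv2.imread('pics/top7.png')[120:280,220:380]
cv2.imwrite('pics/m7.png',cv2.resize(np.hstack([a,b]),(800,400)))
E
```

```text
time: 9.6
ee_pos: [0.4727, -0.0422, 0.2557]
ft_force: [0.2, -0.1, -1.1]
time: 10.1
ee_pos: [0.5561, -0.0107, 0.2544]
ft_force: [-0.1, 0.4, 0.0]
time: 10.6
ee_pos: [0.646, 0.0202, 0.2558]
eef_rot: [0.481, 0.518, -0.482, 0.517]
ft_force: [0.4, -0.6, 0.0]
width: 0.0006
```

View pics/m7.png

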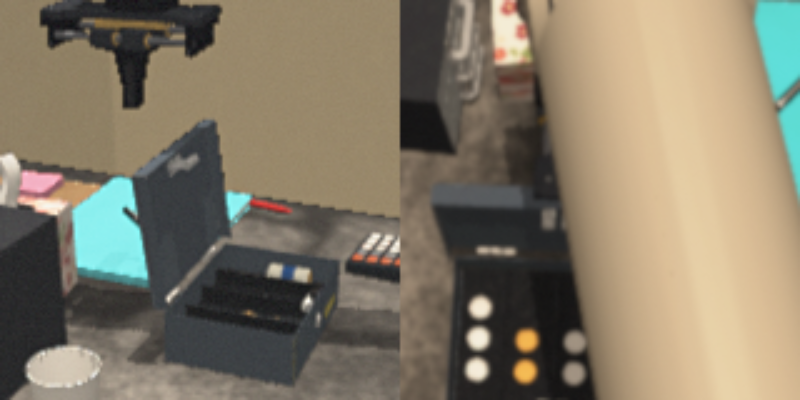

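The fingertips are at scene (263,153), behind and above the lid, whose top edge runs from (264,182) to (295,159). I'll lower, then bring the tool forward slowly.

```bash
python3 -m inch '[[[0,0,-0.2,0,0,0,1],[0,0,-0.4,0,0,0,1],[0,0,-0.5,0,0,0,1],[0,0,-0.5,0,0,0,1]]]'|egrep 'time|pos|force'
for i in 1; do python3 -m inch '[[[-0.06,-0.005,0,0,0,0,1],[-0.12,-0.01,0,0,0,0,1],[-0.18,-0.013,0,0,0,0,1],[-0.18,-0.013,0,0,0,0,1]]]'|egrep 'time|pos|force'; done
```

```text
time: 11.1
ee_pos: [0.6457, 0.0196, 0.1952]
ft_force: [0.4, -0.5, 1.0]
time: 11.5
ee_pos: [0.6247, 0.0186, 0.1974]
ft_force: [0.7, -0.0, -0.9]
```

```bash
for i in 1; do python3 -m inch '[[[-0.03,-0.002,0,0,0,0,1],[-0.06,-0.004,0,0,0,0,1],[-0.09,-0.006,0,0,0,0,1]]]'|egrep 'time|pos|force'; python3 -m inch '[[[-0.03,-0.002,0,0,0,0,1],[-0.06,-0.004,0,0,0,0,1],[-0.09,-0.006,0,0,0,0,1]]]'|egrep 'time|pos|force';done
python3 - <<'E'
from h import *
for n in("scene",): cv2.imwrite(f"pics/{n}8.png",camera(n)[:,:,::-1])
a=cv2.imread('pics/scene8.png')[110:270,210:370]
cv2.imwrite('pics/m8.png',cv2.resize(a,(560,560)))
E
```

```text
time: 11.8
ee_pos: [0.6143, 0.0179, 0.1964]
ft_force: [0.4, -0.1, -0.6]
time: 12.1
ee_pos: [0.6036, 0.0172, 0.1964]
ft_force: [0.3, 0.5, 1.3]
```

View pics/m8.png

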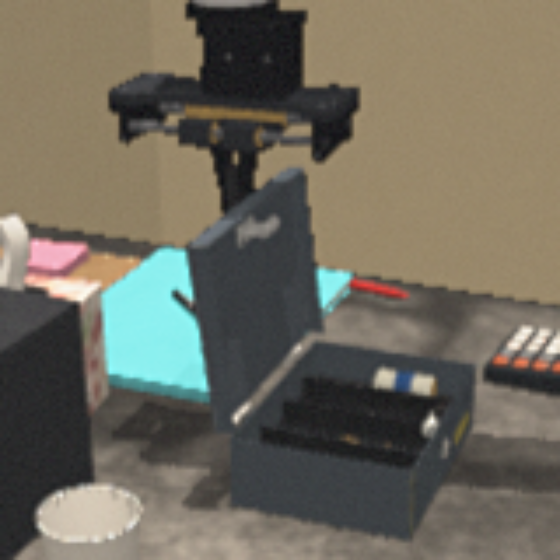

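```bash
for i in 1 ; do python3 -m inch '[[[-0.025,-0.002,0,0,0,0,1],[-0.05,-0.004,0,0,0,0,1],[-0.075,-0.006,0,0,0,0,1],[-0.1,-0.008,0,0,0,0,1],[-0.125,-0.009,0,0,0,0,1]]]'|egrep 'time|pos|force'; done; python3 -m inch '[[[-0.025,-0.002,0,0,0,0,1],[-0.05,-0.004,0,0,0,0,1],[-0.075,-0.006,0,0,0,0,1]]]'|egrep 'time|pos|force'
python3 - <<'E'
from h import *
for n in("scene",): cv2.imwrite(f"pics/{n}9.png",camera(n)[:,:,::-1])
a=cv2.imread('pics/scene9.png')[110:270,210:370]
cv2.imwrite('pics/m9.png',cv2.resize(a,(560,560)))
E
```

```text
time: 12.65
ee_pos: [0.5885, 0.0161, 0.1964]
ft_force: [1.0, 0.1, 0.3]
time: 12.95
ee_pos: [0.5795, 0.0154, 0.1964]
ft_force: [0.5, -0.1, 0.8]
```

View pics/m9.png

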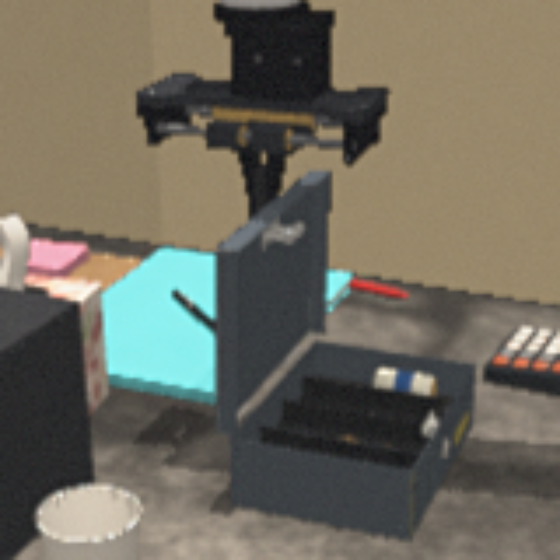

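The lid moves with the finger (top-left corner about 7 px forward) at about 1 N. Continuing.

```bash
python3 -m inch '[[[-0.02,-0.001,0,0,0,0,1],[-0.04,-0.003,0,0,0,0,1],[-0.06,-0.004,0,0,0,0,1],[-0.08,-0.006,0,0,0,0,1],[-0.1,-0.007,0,0,0,0,1],[-0.12,-0.008,0,0,0,0,1]]]'|egrep 'time|pos|force'
python3 - <<'E'
from h import *
for n in("scene",): cv2.imwrite(f"pics/{n}10.png",camera(n)[:,:,::-1])
a=cv2.imread('pics/scene10.png')[110:270,210:370]
cv2.imwrite('pics/m10.png',cv2.resize(a,(560,560)))
E
```

```text
time: 13.6
ee_pos: [0.5652, 0.0144, 0.1964]
ft_force: [0.1, 0.3, -0.2]
```

View pics/m10.png

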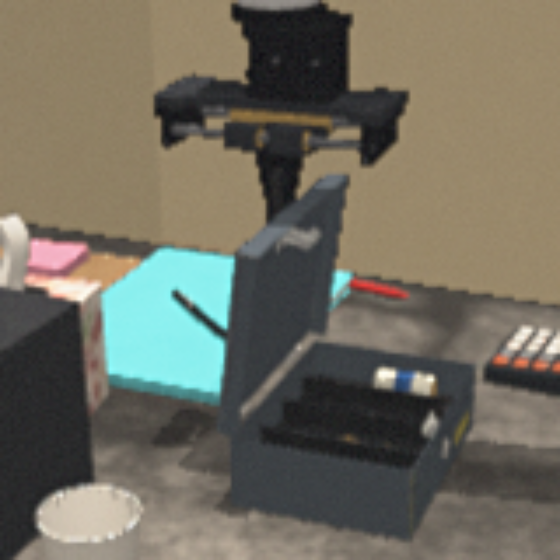

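```bash
python3 -m inch '[[[-0.02,-0.001,0,0,0,0,1],[-0.04,-0.003,0,0,0,0,1],[-0.06,-0.004,0,0,0,0,1],[-0.08,-0.006,0,0,0,0,1]]]'|egrep 'time|pos|force'
python3 - <<'E'
from h import *
for n in("scene",): cv2.imwrite(f"pics/{n}11.png",camera(n)[:,:,::-1])
a=cv2.imread('pics/scene11.png')[110:270,210:370]
cv2.imwrite('pics/m11.png',cv2.resize(a,(560,560)))
E
```

```text
time: 14.05
ee_pos: [0.5555, 0.0137, 0.1964]
ft_force: [-0.0, 0.3, -1.0]
```

View pics/m11.png

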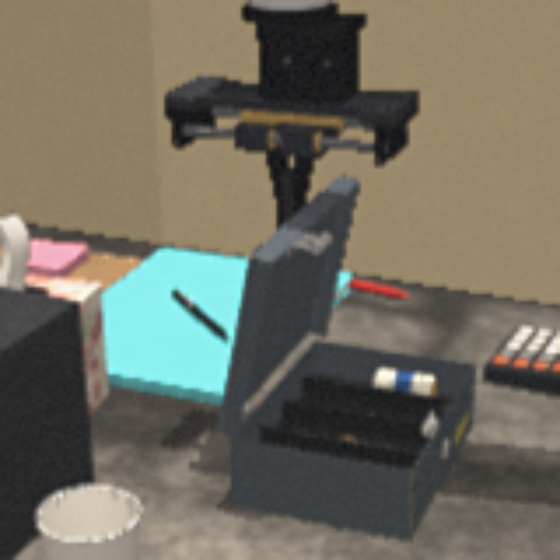

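```bash
python3 -m inch '[[[-0.02,-0.001,0,0,0,0,1],[-0.04,-0.003,0,0,0,0,1],[-0.06,-0.004,0,0,0,0,1]]]'|egrep 'time|pos|force'
python3 - <<'E'
from h import *
for n in("scene",): cv2.imwrite(f"pics/{n}12.png",camera(n)[:,:,::-1])
a=cv2.imread('pics/scene12.png')[110:270,210:370]
cv2.imwrite('pics/m12.png',cv2.resize(a,(560,560)))
E
```

```text
time: 14.4
ee_pos: [0.5484, 0.0132, 0.1964]
ft_force: [-0.9, 0.4, 0.2]
```

View pics/m12.png

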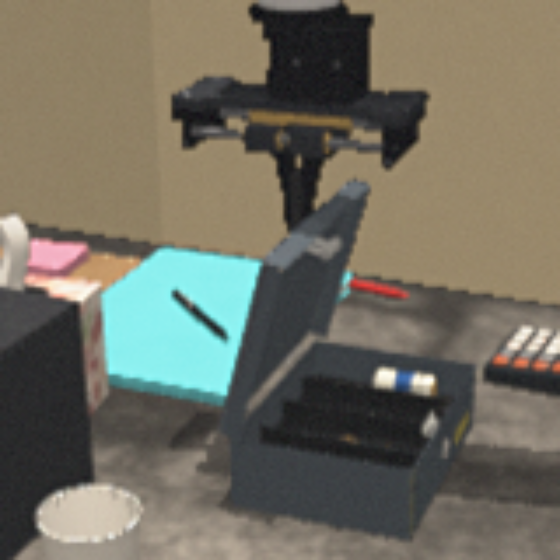

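```bash
python3 -m inch '[[[0.1,0.005,0,0,0,0,1],[0.15,0.01,0,0,0,0,1],[0.15,0.01,0,0,0,0,1]]]'|egrep 'time|pos|force'
python3 - <<'E'
from h import *
for n in("scene",): cv2.imwrite(f"pics/{n}13.png",camera(n)[:,:,::-1])
a=cv2.imread('pics/scene13.png')[110:270,210:370]
cv2.imwrite('pics/m13.png',cv2.resize(a,(560,560)))
E
```

```text
time: 14.75
ee_pos: [0.567, 0.0146, 0.1962]
ft_force: [-0.5, -0.4, -0.4]
```

View pics/m13.png

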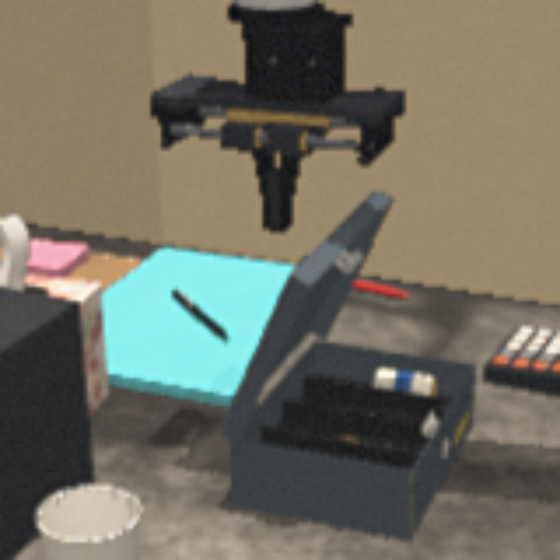

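The lid is falling freely and the finger is clear of it. I'll wait.

```bash
python3 -m inch '[[[0,0,0.1,0,0,0,1],[0,0,0.2,0,0,0,1],[0,0,0.2,0,0,0,1],[0,0,0.2,0,0,0,1],[0,0,0.2,0,0,0,1],[0,0,0.2,0,0,0,1],[0,0,0.2,0,0,0,1],[0,0,0.2,0,0,0,1]]]'|egrep 'time|pos|force'
python3 - <<'E'
from h import *
for n in("scene","top"): cv2.imwrite(f"pics/{n}14.png",camera(n)[:,:,::-1])
a=cv2.imread('pics/scene14.png')[130:270,230:370];b=cv2.imread('pics/top14.png')[180:320,220:360]
cv2.imwrite('pics/m14.png',cv2.resize(np.hstack([a,b]),(800,400)))
E
```

```text
time: 15.6
ee_pos: [0.5665, 0.0144, 0.2202]
ft_force: [-0.3, -0.5, 0.1]
```

View pics/m14.png

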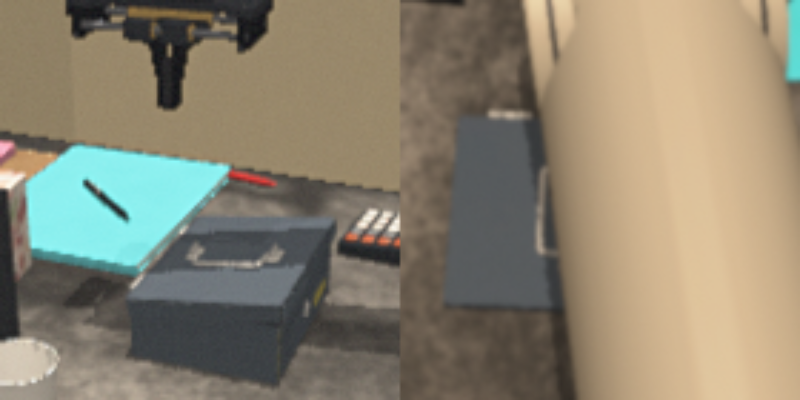

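```bash
python3 - <<'E'
from h import *
k=400/140
for u,v in((280,318),(335,221)):
    for z in(.09,.096,.10):
        w=onz('scene',(230+u/k-.5,130+v/k-.5),z);print(z,w.round(4),R.from_euler('z',-YAW).apply(w-O).round(4))
print(B([-.072,0,.1]))
E
```

```text
0.09 [0.3972 0.1526 0.09  ] [-0.081   0.1277  0.09  ]
0.096 [0.3938 0.1626 0.096 ] [-0.0837  0.138   0.096 ]
0.1 [0.3915 0.1694 0.1   ] [-0.0855  0.1449  0.1   ]
0.09 [ 0.4149 -0.0658  0.09  ] [-0.0791 -0.0913  0.09  ]
0.096 [ 0.4112 -0.0529  0.096 ] [-0.0818 -0.0782  0.096 ]
0.1 [ 0.4088 -0.0444  0.1   ] [-0.0837 -0.0695  0.1   ]
[0.41538654 0.02582048 0.1       ]
```

```bash
python3 -m inch '[[[-0.3,0.048,0,0,0,0,1],[-0.62,0.048,0,0,0,0,1],[-0.62,0.048,0,0,0,0,1],[-0.62,0.048,0,0,0,0,1]]]'|egrep 'time|pos|force'
python3 -m inch '[[[-0.3,0.048,0,0,0,0,1],[-0.62,0.048,-0.2,0,0,0,1],[-0.62,0.048,-0.5,0,0,0,1],[-0.62,0.048,-0.75,0,0,0,1],[-0.62,0.048,-0.75,0,0,0,1],[-0.62,0.048,-0.75,0,0,0,1]]]'
python3 - <<'E'
from h import *
for n in("scene","top"): cv2.imwrite(f"pics/{n}15.png",camera(n)[:,:,::-1])
a=cv2.imread('pics/scene15.png')[130:270,230:370];b=cv2.imread('pics/top15.png')[180:320,220:360]
cv2.imwrite('pics/m15.png',cv2.resize(np.hstack([a,b]),(800,400)))
E
```

```text
time: 16.1
ee_pos: [0.4921, 0.0198, 0.2209]
ft_force: [0.6, 0.4, 0.1]
time: 16.7
ee_pos: [0.4185, 0.0263, 0.1311]
eef_rot: [0.482, 0.518, -0.481, 0.517]
ft_force: [-0.6, -0.4, 0.6]
width: 0.0006
```

View pics/m15.png

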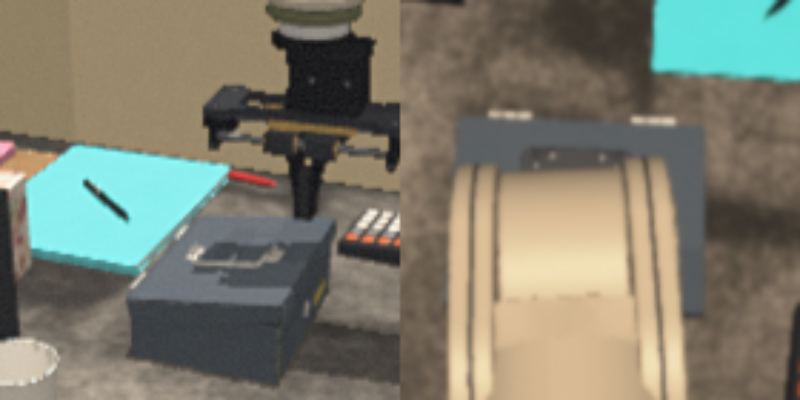

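```bash
python3 - <<'E'
from h import *
k=400/140
for p in((.4185,.0263,.131),(.4185,.0263,.093),lid(.161,0,.017,.1),lid(.161,.104,.017,.1),lid(.161,-.104,.017,.1),lid(0,.104,.017,.1)):
    u,v=proj('scene',p);print(np.round(p,4),(u-230+.5)*k,(v-130+.5)*k)
E
```

```text
[0.4185 0.0263 0.131 ] 304.99535980121743 217.83997858785597
[0.4185 0.0263 0.093 ] 303.4135210557294 253.11189387022728
[0.4079 0.0253 0.096 ] 314.2294493942412 251.8441302235732
[0.4004 0.129  0.096 ] 285.7510058666162 299.66501031995614
[ 0.4154 -0.0784  0.096 ] 338.41754987010194 211.22757575867217
[0.5602 0.1405 0.0799] 122.54070923382821 287.54467556148444
```

The target point is about 8–10 mm behind the front edge, in the middle. I'll descend by feel.

```bash
python3 -m inch '[[[0,0,-0.08,0,0,0,1],[0,0,-0.16,0,0,0,1],[0,0,-0.2,0,0,0,1],[0,0,-0.2,0,0,0,1]]]'|egrep 'time|pos|force'
for i in 1; do python3 -m inch '[[[0,0,-0.01,0,0,0,1],[0,0,-0.02,0,0,0,1],[0,0,-0.03,0,0,0,1],[0,0,-0.03,0,0,0,1]]]'|egrep 'time|pos|force'; done
```

```text
time: 17.2
ee_pos: [0.4172, 0.026, 0.1055]
ft_force: [-0.5, 0.0, 0.0]
time: 17.6
ee_pos: [0.4178, 0.0259, 0.1028]
ft_force: [-0.3, -0.4, 0.4]
```

```bash
python3 -m inch '[[[0,0,-0.008,0,0,0,1],[0,0,-0.016,0,0,0,1],[0,0,-0.024,0,0,0,1]]]'|egrep 'pos|force';python3 -m inch '[[[0,0,-0.008,0,0,0,1],[0,0,-0.016,0,0,0,1]]]'|egrep 'pos|force';python3 -m inch '[[[0,0,-0.008,0,0,0,1],[0,0,-0.016,0,0,0,1]]]'|egrep 'pos|force'
```

```text
ee_pos: [0.4178, 0.0259, 0.0999]
ft_force: [0.0, 0.1, -0.2]
ee_pos: [0.4178, 0.026, 0.0979]
ft_force: [0.7, -0.4, 0.2]
ee_pos: [0.4178, 0.026, 0.096]
ft_force: [0.2, -0.2, -0.4]
```

```bash
python3 -m inch '[[[0,0,-0.005,0,0,0,1],[0,0,-0.01,0,0,0,1]]]'|egrep 'pos|force';python3 -m inch '[[[0,0,-0.005,0,0,0,1],[0,0,-0.01,0,0,0,1]]]'|egrep 'pos|force';python3 -m inch '[[[0,0,-0.005,0,0,0,1],[0,0,-0.01,0,0,0,1]]]'|egrep 'pos|force'
```

```text
ee_pos: [0.4178, 0.026, 0.0948]
ft_force: [-0.1, -0.5, 0.2]
ee_pos: [0.4178, 0.026, 0.0937]
ft_force: [0.1, -0.7, -0.3]
ee_pos: [0.4178, 0.026, 0.0924]
ft_force: [0.8, -0.2, -0.0]
```

```bash
python3 -m inch '[[[0,0,-0.005,0,0,0,1],[0,0,-0.005,0,0,0,1]]]'|egrep 'pos|force';python3 -m inch '[[[0,0,-0.005,0,0,0,1],[0,0,-0.005,0,0,0,1]]]'|egrep 'pos|force';python3 -m inch '[[[0,0,-0.005,0,0,0,1],[0,0,-0.005,0,0,0,1]]]'|egrep 'pos|force';python3 -m inch '[[[0,0,-0.005,0,0,0,1],[0,0,-0.005,0,0,0,1]]]'|egrep 'pos|force'
```

```text
ee_pos: [0.4177, 0.0259, 0.0918]
ft_force: [0.2, 0.4, -0.4]
ee_pos: [0.4178, 0.0259, 0.0912]
ft_force: [-0.4, 0.2, 0.0]
ee_pos: [0.4177, 0.026, 0.0906]
ft_force: [0.2, 0.9, -0.6]
ee_pos: [0.4177, 0.026, 0.09]
ft_force: [-0.4, 0.1, -0.3]
```

```bash
python3 -m inch '[[[0,0,-0.005,0,0,0,1],[0,0,-0.005,0,0,0,1]]]'|egrep 'pos|force';python3 -m inch '[[[0,0,-0.005,0,0,0,1],[0,0,-0.005,0,0,0,1]]]'|egrep 'pos|force';python3 -m inch '[[[0,0,-0.005,0,0,0,1],[0,0,-0.005,0,0,0,1]]]'|egrep 'pos|force'
```

```text
ee_pos: [0.4177, 0.026, 0.0894]
ft_force: [0.7, 0.0, -0.1]
ee_pos: [0.4177, 0.0259, 0.0888]
ft_force: [-0.9, -0.4, 0.4]
ee_pos: [0.4178, 0.026, 0.0883]
ft_force: [0.1, 0.4, 0.4]
```

```bash
python3 - <<'E'
from h import *
for n in("scene",): cv2.imwrite(f"pics/{n}16.png",camera(n)[:,:,::-1])
a=cv2.imread('pics/scene16.png')[180:265,275:360]
cv2.imwrite('pics/m16.png',cv2.resize(a,(595,595),interpolation=cv2.INTER_CUBIC))
u,v=proj('scene',(.4177,.026,.0883));print((u-275+.5)*7,(v-180+.5)*7)
E
```

```text
430.03792849847804 280.67540326732103
```

View pics/m16.png

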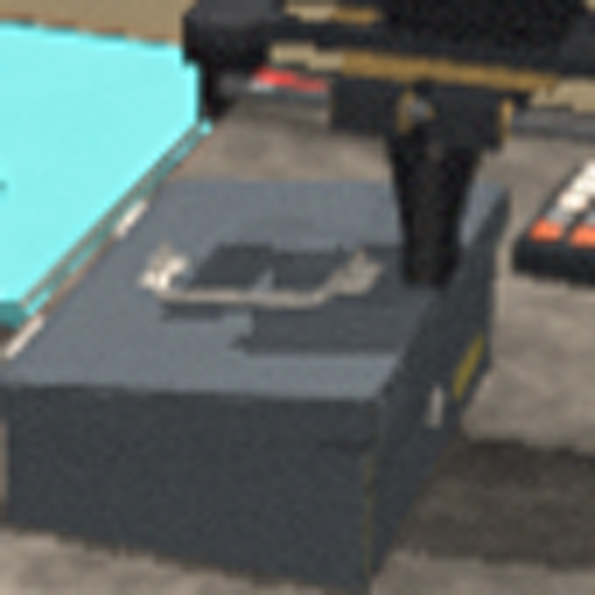

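The tip at about (430,281) in this crop is over the lid, roughly 7 mm inside the front edge at mid-width. There's no contact yet, so I'll continue.

```bash
for i in a; do python3 -m inch '[[[0,0,-0.005,0,0,0,1],[0,0,-0.005,0,0,0,1]]]'|egrep 'pos|force';python3 -m inch '[[[0,0,-0.005,0,0,0,1],[0,0,-0.005,0,0,0,1]]]'|egrep 'pos|force';python3 -m inch '[[[0,0,-0.005,0,0,0,1],[0,0,-0.005,0,0,0,1]]]'|egrep 'pos|force'; done
```

```text
ee_pos: [0.4178, 0.026, 0.0878]
ft_force: [-1.2, 0.4, 2.3]
ee_pos: [0.4178, 0.0259, 0.0872]
ft_force: [-1.2, -0.7, 4.7]
ee_pos: [0.4177, 0.0259, 0.0866]
ft_force: [-1.9, 0.1, 6.2]
```

```bash
python3 -m inch '[[[0,0,-0.004,0,0,0,1],[0,0,-0.004,0,0,0,1]]]'|egrep 'pos|force';python3 -m inch '[[[0,0,-0.004,0,0,0,1],[0,0,-0.004,0,0,0,1]]]'|egrep 'pos|force'
```

```text
ee_pos: [0.4176, 0.026, 0.0862]
ft_force: [-3.6, -0.2, 9.0]
ee_pos: [0.4176, 0.0259, 0.0856]
ft_force: [-1.7, -0.1, 2.2]
```

The force fell from 9.0 to 2.2 N, so the catch is snapping past. I'll follow it down to the buffers.

```bash
python3 -m inch '[[[0,0,-0.004,0,0,0,1],[0,0,-0.004,0,0,0,1]]]'|egrep 'pos|force';python3 -m inch '[[[0,0,-0.004,0,0,0,1],[0,0,-0.004,0,0,0,1]]]'|egrep 'pos|force'
```

```text
ee_pos: [0.4176, 0.0259, 0.085]
ft_force: [-2.6, 0.4, 4.6]
ee_pos: [0.4176, 0.026, 0.0846]
ft_force: [-4.7, 0.0, 6.9]
```

```bash
python3 -m inch '[[[0,0,-0.004,0,0,0,1],[0,0,-0.004,0,0,0,1]]]'|egrep 'pos|force';python3 -m inch '[[[0,0,-0.004,0,0,0,1],[0,0,-0.004,0,0,0,1]]]'|egrep 'pos|force'
```

```text
ee_pos: [0.4175, 0.0259, 0.0843]
ft_force: [-5.7, -0.0, 9.3]
ee_pos: [0.4178, 0.026, 0.0835]
ft_force: [-0.3, 1.1, -0.4]
```

The force dropped a second time, to about 0 N. I'll keep going to find the hard stop.

```bash
python3 -m inch '[[[0,0,-0.005,0,0,0,1],[0,0,-0.005,0,0,0,1]]]'|egrep 'pos|force';python3 -m inch '[[[0,0,-0.005,0,0,0,1],[0,0,-0.005,0,0,0,1]]]'|egrep 'pos|force';python3 -m inch '[[[0,0,-0.004,0,0,0,1],[0,0,-0.004,0,0,0,1]]]'|egrep 'pos|force'
```

```text
ee_pos: [0.4177, 0.0259, 0.0828]
ft_force: [0.5, -0.3, -0.0]
ee_pos: [0.4177, 0.026, 0.0823]
ft_force: [-0.1, -1.0, 0.6]
ee_pos: [0.4177, 0.0259, 0.0819]
ft_force: [-0.2, 0.7, 0.0]
```

```bash
python3 -m inch '[[[0,0,-0.005,0,0,0,1],[0,0,-0.005,0,0,0,1]]]'|egrep 'pos|force';python3 -m inch '[[[0,0,-0.005,0,0,0,1],[0,0,-0.005,0,0,0,1]]]'|egrep 'pos|force';python3 -m inch '[[[0,0,-0.004,0,0,0,1],[0,0,-0.004,0,0,0,1]]]'|egrep 'pos|force'
```

```text
ee_pos: [0.4177, 0.026, 0.0813]
ft_force: [-0.6, 0.5, 0.2]
ee_pos: [0.4178, 0.0259, 0.0807]
ft_force: [0.5, -0.2, 0.9]
ee_pos: [0.4178, 0.026, 0.0803]
ft_force: [-0.4, 0.1, 2.7]
```

```bash
python3 -m inch '[[[0,0,-0.004,0,0,0,1],[0,0,-0.004,0,0,0,1]]]'|egrep 'pos|force';python3 -m inch '[[[0,0,-0.004,0,0,0,1],[0,0,-0.004,0,0,0,1]]]'|egrep 'pos|force'
```

```text
ee_pos: [0.4178, 0.0259, 0.0799]
ft_force: [-2.2, 0.4, 4.0]
ee_pos: [0.4177, 0.0259, 0.0791]
ft_force: [0.1, -0.2, -0.5]
```

```bash
python3 - <<'E'
from h import *
for n in("scene",): cv2.imwrite(f"pics/{n}17.png",camera(n)[:,:,::-1])
a=cv2.imread('pics/scene17.png')[180:265,275:360]
cv2.imwrite('pics/m17.png',cv2.resize(a,(595,595),interpolation=cv2.INTER_CUBIC))
E
```

```text
(no output)
```

View pics/m17.png

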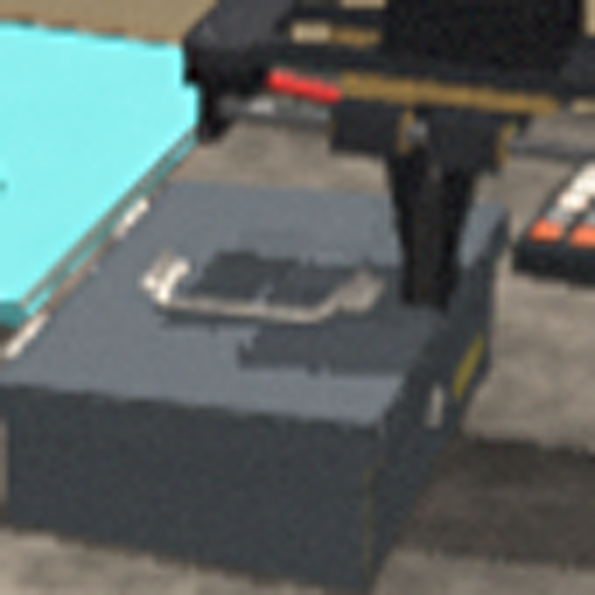

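The lid's front corner dropped from (375,400) to (375,425) in the crop, and the skirt now nearly meets the rim. I'll keep pressing until it stops hard, staying well under 25 N.

```bash
python3 -m inch '[[[0,0,-0.004,0,0,0,1],[0,0,-0.004,0,0,0,1]]]'|egrep 'pos|force';python3 -m inch '[[[0,0,-0.004,0,0,0,1],[0,0,-0.004,0,0,0,1]]]'|egrep 'pos|force';python3 -m inch '[[[0,0,-0.004,0,0,0,1],[0,0,-0.004,0,0,0,1]]]'|egrep 'pos|force'
```

```text
ee_pos: [0.4177, 0.026, 0.0787]
ft_force: [0.6, 0.2, 0.3]
ee_pos: [0.4177, 0.0259, 0.0783]
ft_force: [0.1, -1.0, -0.3]
ee_pos: [0.4177, 0.0259, 0.0778]
ft_force: [-0.5, 0.2, 0.4]
```

```bash
python3 -m inch '[[[0,0,-0.004,0,0,0,1],[0,0,-0.004,0,0,0,1]]]'|egrep 'pos|force';python3 -m inch '[[[0,0,-0.004,0,0,0,1],[0,0,-0.004,0,0,0,1]]]'|egrep 'pos|force';python3 -m inch '[[[0,0,-0.004,0,0,0,1],[0,0,-0.004,0,0,0,1]]]'|egrep 'pos|force'
```

```text
ee_pos: [0.4177, 0.0259, 0.0773]
ft_force: [0.2, 0.2, -0.3]
ee_pos: [0.4178, 0.0259, 0.0768]
ft_force: [0.4, 0.1, 0.3]
ee_pos: [0.4177, 0.026, 0.0764]
ft_force: [1.1, -0.4, -0.1]
```

```bash
python3 - <<'E'
from h import *
for n in("scene",): cv2.imwrite(f"pics/{n}18.png",camera(n)[:,:,::-1])
f=lambda i:cv2.resize(cv2.imread(f'pics/scene{i}.png')[190:265,300:350],(400,600),interpolation=cv2.INTER_CUBIC)
cv2.imwrite('pics/m18.png',np.hstack([f(16),f(18)]))
E
```

```text
(no output)
```

View pics/m18.png

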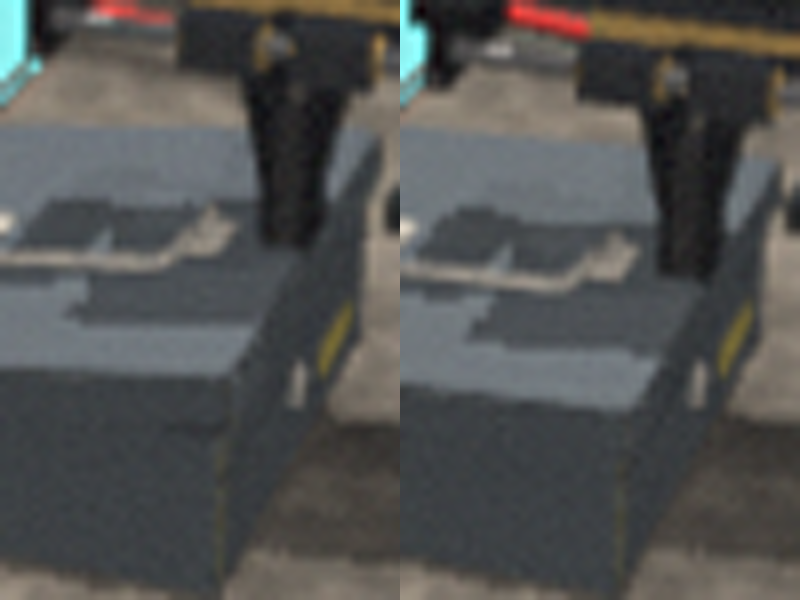

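The lid has followed the finger down about 4 px, and the box hasn't moved (lock still at the same pixel). Continuing to the buffers.

```bash
python3 -m inch '[[[0,0,-0.003,0,0,0,1],[0,0,-0.003,0,0,0,1]]]'|egrep 'pos|force';python3 -m inch '[[[0,0,-0.003,0,0,0,1],[0,0,-0.003,0,0,0,1]]]'|egrep 'pos|force';python3 -m inch '[[[0,0,-0.003,0,0,0,1],[0,0,-0.003,0,0,0,1]]]'|egrep 'pos|force'
```

```text
ee_pos: [0.4177, 0.0259, 0.076]
ft_force: [0.2, 0.7, 0.1]
ee_pos: [0.4178, 0.026, 0.0757]
ft_force: [-0.4, -0.7, 0.9]
ee_pos: [0.4178, 0.0259, 0.0755]
ft_force: [-1.6, -0.1, 4.6]
```

```bash
python3 -m inch '[[[0,0,-0.003,0,0,0,1],[0,0,-0.003,0,0,0,1]]]'|egrep 'pos|force';python3 -m inch '[[[0,0,-0.002,0,0,0,1],[0,0,-0.002,0,0,0,1]]]'|egrep 'time|pos|force'
```

```text
ee_pos: [0.4178, 0.026, 0.0753]
ft_force: [-4.5, -0.4, 8.6]
time: 26.05
ee_pos: [0.4178, 0.026, 0.0753]
ft_force: [-4.4, -0.5, 11.1]
```

```bash
python3 -m inch '[[[0,0,-0.002,0,0,0,1],[0,0,-0.002,0,0,0,1]]]'|egrep 'pos|force';python3 -m inch '[[[0,0,-0.001,0,0,0,1],[0,0,-0.001,0,0,0,1]]]'|egrep 'time|pos|force'
```

```text
ee_pos: [0.4178, 0.026, 0.0752]
ft_force: [-5.5, 0.2, 15.1]
time: 26.45
ee_pos: [0.4178, 0.0259, 0.0752]
ft_force: [-7.3, -0.8, 16.1]
```

Hard stop: 16 N with no further travel. I'll lift off and check that the lid stays down.

```bash
python3 -m inch '[[[0,0,0.02,0,0,0,1],[0,0,0.06,0,0,0,1],[0,0,0.2,0,0,0,1],[0,0,0.5,0,0,0,1],[0,0,0.9,0,0,0,1],[0,0,0.9,0,0,0,1],[0,0,0.9,0,0,0,1]]]'|egrep 'time|pos|force'
python3 -m inch '[[[0,-0.3,0.1,0,0,0,1],[0,-0.7,0.1,0,0,0,1],[0,-1,0.1,0,0,0,1],[0,-1,0.1,0,0,0,1],[0,-1,0.1,0,0,0,1]]]'|egrep 'time|pos|force'
python3 -m inch '[[[0,-0.3,0,0,0,0,1],[0,-0.7,0,0,0,0,1],[0,-1,0,0,0,0,1],[0,-1,0,0,0,0,1],[0,-1,0,0,0,0,1]]]'|egrep 'time|pos|force'
python3 - <<'E'
from h import *
for n in("scene","top"): cv2.imwrite(f"pics/{n}19.png",camera(n)[:,:,::-1])
f=lambda i:cv2.resize(cv2.imread(f'pics/scene{i}.png')[180:265,275:360],(400,400),interpolation=cv2.INTER_CUBIC)
cv2.imwrite('pics/m19.png',np.hstack([f(14),f(19)]))
E
```

```text
time: 27.15
ee_pos: [0.4183, 0.0258, 0.1833]
ft_force: [0.3, 0.2, -0.8]
time: 27.65
ee_pos: [0.417, -0.0941, 0.1931]
ft_force: [0.6, -0.4, 0.6]
time: 28.15
ee_pos: [0.4178, -0.2129, 0.1936]
ft_force: [0.2, 0.4, -0.4]
```

View pics/m19.png

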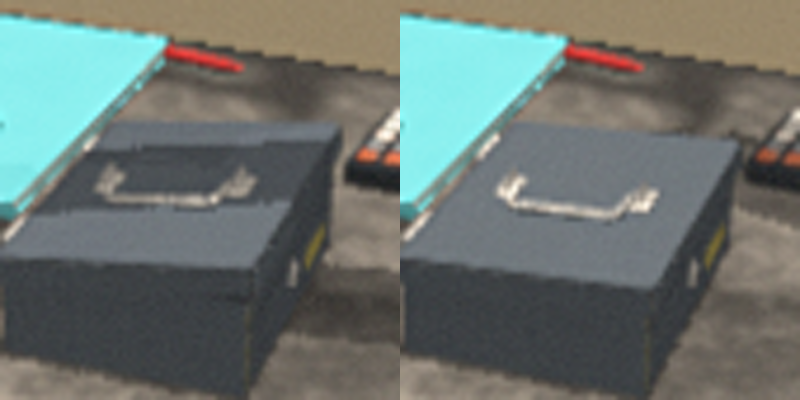

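View pics/top19.png

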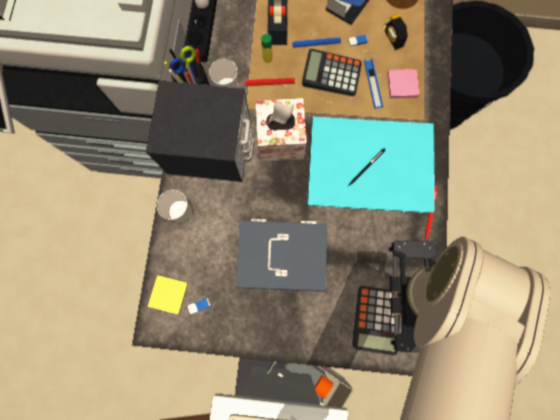

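The lid stayed down with the tool away: front corner about 4–5 px lower than when it rested on the catch, and no gap. The box, calculator, cup, notes and tissues are where they were in the first top picture. Handing in.

```bash
python3 -c "
from bench import *
print(close_job())"
```

```text
the job is handed in; nothing more can be done
None
```

The cash box is closed and handed in at about 28 s. The roll of coins is in the tray and the lid is clicked shut.

- **Roll:** I picked it up by its ends and lowered it into the right-hand compartment (y = -75 mm) until it touched the floor. The picture afterwards showed it lying there.
- **Lid:** I pushed it forward from behind with about 1 N and let go. It fell by its own weight and came to rest on the catch.
- **Catch:** I pressed the middle of the front edge down by feel. The push peaked at about 9 N and fell away, then met a hard stop on the buffers at 16 N, the highest force I read.
- **Last check:** With the arm clear, the lid stayed down about 1.7 s after I lifted off, with no gap. The box and the other things on the desk look unmoved.

Some readings disagreed:
- **Starting angle:** The lid began nearly upright (about 1.58 rad), not leaning back at 1.83. It tipped back slightly, by about 0.04 rad, while I placed the roll.
- **Force drops:** The push fell away three times on the way down (9 N, 9 N and 4 N) instead of in one click.
- **Contact heights:** They read about 4 mm lower than my model, so I relied on the hard stop and the pictures.

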